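# Snap the pressure gauge onto the ice maker's water feed

### The arm

A 6-joint arm with a two-finger parallel gripper is mounted at the origin on the work surface. World frame = base frame: x ahead of the robot, y to its left, z up, the work surface at z = 0. Lengths are in m, angles in degrees, forces in N, time in s.
With the tool pointing down it reaches from about 0.375 to 0.9 m from the base axis. Payload 3.1 kg.
Tool frame: the origin (TCP) lies between the finger pads; the fingertips stand 22 mm ahead of it and the grasp point (between the pads) lies 3 mm ahead of it (bot.tip_extent is the distance from the TCP to the fingertips, in m); y points along the fingers, z is the direction in which the jaws open and shut, and the axes are right-handed (so a half turn about y gives the same grasp; the last joint's range is limited). The gripper opens to 87 mm and grips with 3 to 60 N. Pads are 19 mm wide; open, the fingers measure 117 mm over their backs; the gripper's body (75 mm by 190 mm) begins 51 mm behind the grasp point.
Start: joints at [-85.227, 30.224, 82.088, -0, 67.689, -10.227], TCP at [0.162, -0.604, 0.219] pointing down, gripper open.
Joint ranges: [-176.69, 176.69], [-43.24, 126.21], [12.49, 139.97], [-82, 262], [0, 151.66], [-163.58, 163.58]. Speed limits (degrees/s): [159.86, 159.86, 180, 180, 180, 180].

### API

Orientations are given as a 3x3 rotation matrix whose columns are the frame's x, y, z axes.
In Python, from rig import bot, eyes, models gives the robot as it stands. The module is installed in compiled form; this text tells all that it offers.
- The arm moves only by the tool arm_command, never from a script. Its arguments are lists of equal length, an entry for each row: "translation": the shift along the tool's x, y, z each as a share of 0.08 m, from -1 to 1, a list of three; "rotation": the turn, a rotation vector about the tool's x, y, z each as a share of 60 degrees, from -1 to 1, a list of three; "grip": the closure, from -1 (fully open) to 1 (shut), so that 0 is half open. In form: {"translation": [[x, y, z], ...], "rotation": [[rx, ry, rz], ...], "grip": [grip, ...]}. A call has 1 to 5 rows; each row is the pose to reach, as a shift and turn from the pose commanded when the call began, along the tool's axes at that moment; what a row does not reach only later rows make up. A row lasts 1/10 s, in which the tool goes at most 50 mm and 8.59 degrees, less where a joint would pass 70% of its speed; a pose out of reach is approached as far as the arm can. A call with a number of a shift or a turn outside -1 to 1 is refused whole. A call with a gripper value outside its range is refused whole. The fingers move at their own pace and stop on an object; the grip force is fixed at half the most. Time passes only in rows, so rows that repeat a pose let the fingers close. It gives the time, the measured TCP pose, the force and the opening at its end, in the units of the state.
- bot.read_state(): the state, without advancing time (a new reading comes with each control period).
- eyes.capture(name): name is "scene" or "top" or "wrist"; returns a dict with "image" (400x640x3 uint8, blue, green, red), "mtx" (3x3 intrinsics, pixels), "rvec" (rotation vector, rad) and "tvec" (3), from world to camera coordinates, as OpenCV has them; the wrist camera has in their place "hand_eye" (4x4, takes a point from camera to tool coordinates, whose origin is the TCP and whose axes are the tool frame's). Camera axes: x right, y down, z forward; pixel columns grow to the right and rows downward; lengths in m; the calibration is good to about 2 mm. A picture is of the moment at which its call begins: read the wrist's pose just before it. There is no depth.
- bot.hand_in(): hands the job in, once; it reports no verdict.
Trained networks look in the newest picture that a camera, given by its name, has taken for a name from the list of things; names that differ only in an ending like _2 or _b are one class to them, and where a whole thing is asked for, a point or a joint stands for the part that bears it (a point fixed in the world has none). Each returns a list of dicts, best first, with "conf" (0 to 1); they miss things now and then, are a little off and sometimes report something else, mostly with a low value. They report only what shows in the picture. A call takes as long as a camera call. They do not tell look-alikes from the thing itself.
- models.recognise(camera, thing): "extent" ([left, top, right, bottom] as shares, 0 to 1, of the picture: columns of its width, rows of its height, round what is visible of it).
- models.spot_point(camera, thing): "point" ([column, row] as shares, 0 to 1, of the picture: columns of its width, rows of its height: a listed point, or the origin of a listed thing).
The state is a dict: "time_s": time; "joint_positions": joint angles; "qvel": joint speeds; "tau": joint torques, N m; "position": TCP position; "tcp_rot": TCP orientation; "force": force on the tool from outside, world axes, zero at the start; "moment": the same for the moment, N m; "opening": opening from 0.0 (shut) to 1.0 (fully open).
Only numpy, scipy, OpenCV 4.12 (cv2) and the standard library are available. Lean on these libraries where they do the work, as an engineer would, in place of code of your own. Each camera call takes 0.05 s, during which the arm holds its last target. There are 200 camera calls.

### The job

Check the ice maker's water feed: pull the sleeve of the blue-banded quick coupler down until it stays back by itself, then take the test gauge from its caddy and press its plug straight down, fully home, until the sleeve springs up again and locks it. Press gently - feel for the stop rather than forcing the fittings - let go of the gauge, and leave the blanking plug and the goods on the counter where they are.

Things in the scene. Friction and masses are not known exactly. Their poses are not given: they have to be found in the camera images.
- manifold: Ice maker's feed manifold, fixed to the counter on either side, turned: steel plate 110 x 270 mm, aluminium bar 36 mm wide along y, top at 62 mm, yellow valve lever and copper pipe at its +y end, two upright brass couplers: the open, blue-banded one on the origin's vertical axis; 100 mm towards -y a red-banded one taken by a red dust plug (leave it). Origin on the counter, z up.
- coupler_mouth: Steel nose of the blue-banded coupler; origin at the centre of its mouth, at the rim, 130 mm above the counter; z up along its axis. Bore 17.6 mm, nose 24.6 mm across. A black spring valve disc in the bore stands 4 mm below the rim when the sleeve is back and yields as the plug presses it: 7 N at first, 22 N at the home depth of 18.2 mm. Do not load rim or nose with over 30 N.
- sleeve (a joint): Spring sleeve of the blue-banded coupler, m: 0 = up (forward), grows as it is pulled straight down, end stop 0.009; needs 7 to 10 N. While up, no plug can enter. Pulled past 0.007 and let go, it stays back by itself at about 0.006. When a plug then comes fully home it springs up to 0 and locks it.
- sleeve_grip (a point): Point on the sleeve's axis, 16 mm below its top; moves with it. The sleeve is a knurled brass cylinder, 38 mm across, 34 mm long, its top level with the mouth when up; below it nothing is wider than 31 mm down to the bar, 68 mm below the mouth. It can be straddled from above, the fingers to either side along the manifold's x axis.
- gauge: Test gauge, about 300 g, upright in one of the caddy's holes. Origin at the plug's lower tip, z up. Round steel plug 16 mm across (15 at the broken edge of its tip); 18.2 mm above the tip the brass hex, 28 mm across, is the shoulder that meets the coupler's nose when fully home. The lock snaps only in about the last 1 mm; let go sooner, the gauge is pushed up again. Locked, it sits 0.5 to 1.5 mm above its lowest point.
- gauge_grip (a point): Centre of the gauge's dial case, 70 mm above the plug tip. The case is round, in a yellow rubber boot, 52 mm across (44 to 96 mm above the tip), on a 15 mm stem, and 30 mm thick along the gauge's x axis, the white dial towards +x; its flat faces are there to grip.
- caddy: Grey plastic block with blue edging, fixed, 98 x 204 mm, 34 mm high, two 19 mm holes 26 mm deep at 45 mm either side of its centre along its y axis; gauge and blanking plug stand in them on their shoulders, 34 mm above the counter. Origin at the centre of its underside.
- blank_plug: Spare blanking plug with a red round knob, 25 mm across, standing in the caddy's other hole, its top 52 mm above the counter. Origin at the tip of its plug. Leave it there.
- nut_tub: Clear tub of peanuts with white lid, 98 mm across, 46 mm high; origin at the centre of its underside. Leave it.
- plum_punnet: Grey-green punnet of dark plums, 105 mm square, 90 mm high; origin under its centre. Leave it.
- tomato_punnet: Grey-green punnet of red tomatoes, 105 mm square, 90 mm high; origin under its centre. Leave it.
- soda_bottle: Amber soda bottle, 62 mm across, 200 mm high; origin under its centre. Leave it.
- paper_cup: White paper cup, 84 mm across, 120 mm high; origin under its centre. Leave it.
- sanitiser: Clear pump bottle, 68 mm across, 204 mm high; origin under its centre. Leave it.
Not all that is in view belongs to the job. Of the things like the gauge, leave any that is green or red; of the rest the smaller one is meant.

How it is judged:
By the outcome, as a careful person would: the job done as asked, in the order asked, and still so for the second after the job is handed in, with the robot touching nothing.
It also fails if it takes over 72 s, if anything falls off the work surface, if the arm or the gripper's body presses on something with over 40 N, if the wrist force passes 120 N, or if a joint passes its speed limit or range.

## Working session

There is one attempt and no reset: what is moved stays moved. The work goes in short steps, Python scripts to look and compute and a tool call to move; the robot and the scene stay as the last step left them, time stands still between calls to the robot, and variables do not carry over. Pictures are saved under pics/ and viewed, about 8 in all and at most 12, crops included, and the job is handed in when it is done.

Besides the shell and the picture viewer there is one more tool, called after "Call:" by a JSON object that holds its "name" and its "arguments", one argument or row to a line. arm_command: Moves the arm, as the interface text tells. Shift numbers are shares of 0.08 m and turn numbers shares of 60 degrees, none past 1 either way. Its arguments: {"type":"object","properties":{"translation":{"type":"array"},"rotation":{"type":"array"},"grip":{"type":"array"}},"required":["translation","rotation","grip"]}

```bash
mkdir -p pics; cat > h.py <<'E'
import numpy as np, cv2
from rig import bot, eyes, models
def cam(name):
    s=bot.read_state(); c=eyes.capture(name)
    if 'rvec' in c:
        R=cv2.Rodrigues(np.array(c['rvec'],float))[0]; t=np.array(c['tvec'],float).ravel()
        c['R']=R.T; c['o']=-R.T@t
    else:
        H=np.array(c['hand_eye']); T=np.array(s['tcp_rot']).reshape(3,3)
        c['R']=T@H[:3,:3]; c['o']=T@H[:3,3]+np.array(s['position'])
    return c
def ray(c,p,share=True):
    p=np.array(p,float)*( [640,400] if share else 1)
    d=c['R']@np.linalg.inv(np.array(c['mtx']))@np.r_[p,1]
    return c['o'],d/np.linalg.norm(d)
def atz(c,p,z,share=True):
    o,d=ray(c,p,share); return o+d*(z-o[2])/d[2]
def proj(c,X):
    q=np.array(c['mtx'])@(c['R'].T@(np.array(X)-c['o'])); return q[:2]/q[2]
def tri(rays):
    A=0;b=0
    for o,d in rays:
        P=np.eye(3)-np.outer(d,d);A=A+P;b=b+P@o
    return np.linalg.solve(A,b)
E
cat > a.py <<'E'
from h import *
np.set_printoptions(precision=3,suppress=True)
C={n:cam(n) for n in('scene','top')}
cv2.imwrite('pics/a.png',np.vstack([C['scene']['image'],C['top']['image']])[:,:])
im=np.vstack([C['scene']['image'],C['top']['image']]);cv2.imwrite('pics/scene.png',C['scene']['image']);cv2.imwrite('pics/top.png',C['top']['image'])
print(C['scene']['o'],C['top']['o'])
zs=dict(manifold=0,coupler_mouth=.13,sleeve_grip=.114,gauge=.016,gauge_grip=.086,caddy=0,blank_plug=.016)
for t,z in zs.items():
    for n,c in C.items():
        for r in models.spot_point(n,t)[:4]:
            print(t,n,round(r['conf'],2),np.array(r['point'])*[640,400],atz(c,r['point'],z))
s=bot.read_state();print(s['tcp_rot'],s['force'],s['time_s'])
E
python3 a.py
```

```text
[1.361 0.115 1.05 ] [0.388 0.013 1.292]
manifold scene 0.67 [393.408 218.52 ] [0.55  0.198 0.   ]
manifold scene 0.32 [273.408 186.48 ] [ 0.487 -0.167  0.   ]
manifold top 0.95 [251.776 201.6  ] [0.565 0.202 0.   ]
manifold top 0.17 [246.016 198.32 ] [0.574 0.219 0.   ]
coupler_mouth scene 0.52 [401.28 187.8 ] [0.545 0.202 0.13 ]
coupler_mouth scene 0.46 [311.488 266.68 ] [0.82  0.009 0.13 ]
coupler_mouth top 0.67 [407.168 201.52 ] [ 0.546 -0.226  0.13 ]
coupler_mouth top 0.5 [245.696 195.52 ] [0.563 0.2   0.13 ]
sleeve_grip scene 0.63 [399.808 192.12 ] [0.547 0.201 0.114]
gauge scene 0.91 [258.816 243.68 ] [ 0.705 -0.156  0.016]
gauge scene 0.82 [297.6  162.32] [ 0.392 -0.111  0.016]
gauge scene 0.75 [271.808 203.12 ] [ 0.563 -0.153  0.016]
gauge scene 0.75 [264.704 168.   ] [ 0.432 -0.206  0.016]
gauge top 0.91 [398.72 248.6 ] [ 0.427 -0.22   0.016]
gauge top 0.82 [375.808 200.32 ] [ 0.566 -0.158  0.016]
gauge top 0.73 [361.472 266.12 ] [ 0.378 -0.113  0.016]
gauge top 0.69 [374.976 161.08 ] [ 0.682 -0.158  0.016]
gauge_grip scene 0.93 [258.112 149.92 ] [ 0.426 -0.221  0.086]
gauge
[... 176 characters left out ...]
086]
gauge_grip top 0.96 [405.184 247.8  ] [ 0.426 -0.225  0.086]
gauge_grip top 0.88 [370.112 263.32 ] [ 0.386 -0.129  0.086]
gauge_grip top 0.79 [376.704 194.6  ] [ 0.572 -0.151  0.086]
gauge_grip top 0.73 [378.112 151.8  ] [ 0.692 -0.158  0.086]
caddy scene 0.59 [260.288 207.8  ] [ 0.573 -0.187  0.   ]
caddy top 0.83 [388.48 198.2 ] [ 0.574 -0.197  0.   ]
blank_plug scene 0.43 [241.92 194.8 ] [ 0.547 -0.246  0.016]
blank_plug scene 0.17 [400.512 191.12 ] [0.458 0.211 0.016]
blank_plug top 0.58 [377.024 198.2  ] [ 0.572 -0.162  0.016]
blank_plug top 0.44 [408.192 203.4  ] [ 0.556 -0.252  0.016]
[[-0.966  0.     0.259]
 [-0.259 -0.    -0.966]
 [ 0.    -1.     0.   ]] [0.27  0.455 0.061] 0.8
```

View pics/scene.png

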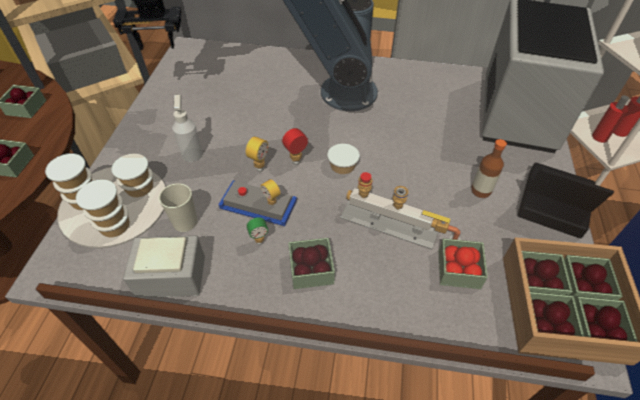

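View pics/top.png

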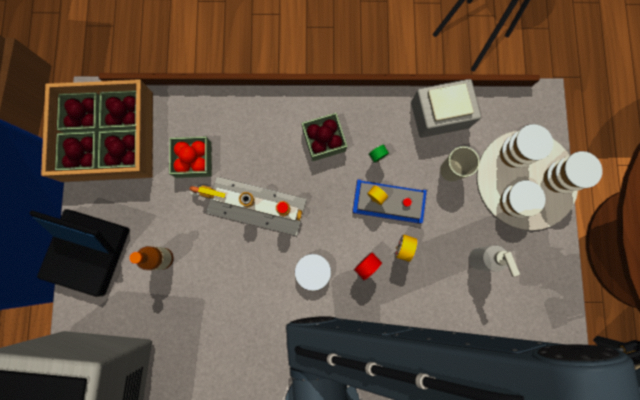

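The scene picture shows the job's gauge as the small yellow one in the caddy (≈271,190 scene; 377,194 top). The larger yellow one (407,247 top) and the red and green ones are decoys. The blue-banded coupler is at ≈(246,199) top, with the red plug at (283,208). I'll move above the caddy for a close look first.

Call:
{"name": "arm_command", "arguments": {
  "translation": [
    [0,-1,0],
    [0,-1,0],
    [0,-1,0]
  ],
  "rotation": [
    [0,0,0],
    [0,0,0],
    [0,0,0]
  ],
  "grip": [-1,-1,-1]
}}

```text
time_s: 1.1
position: [0.1622, -0.6069, 0.3045]
tcp_rot: [[-0.966, 0.001, 0.259], [-0.259, -0.012, -0.966], [0.002, -1.0, 0.011]]
force: [0.8, 0.4, -0.1]
opening: 1.003
```

Call:
{"name": "arm_command", "arguments": {
  "translation": [
    [-1,-0.7,-0.8],
    [-1,-0.7,-0.8],
    [-1,-0.7,-0.8],
    [-1,-0.7,-0.8]
  ],
  "rotation": [
    [0,0,0],
    [0,0,0],
    [0,0,0],
    [0,0,0]
  ],
  "grip": [-1,-1,-1,-1]
}}

```text
time_s: 1.5
position: [0.2238, -0.5201, 0.356]
tcp_rot: [[-0.965, 0.0, 0.262], [-0.262, -0.002, -0.965], [0.0, -1.0, 0.002]]
force: [-0.3, -0.2, 0.3]
opening: 0.998
```

Call:
{"name": "arm_command", "arguments": {
  "translation": [
    [-1,0,-0.8],
    [-1,0,-0.8],
    [-1,0,-0.8],
    [-1,0,-0.8]
  ],
  "rotation": [
    [0,0,0],
    [0,0,0],
    [0,0,0],
    [0,0,0]
  ],
  "grip": [-1,-1,-1,-1]
}}

```text
time_s: 1.9
position: [0.283, -0.4388, 0.3536]
tcp_rot: [[-0.966, -0.001, 0.26], [-0.26, 0.001, -0.966], [0.001, -1.0, -0.001]]
force: [-0.6, -0.2, -0.5]
opening: 1.005
```

Call:
{"name": "arm_command", "arguments": {
  "translation": [
    [-1,0,-0.8],
    [-1,0,-0.8],
    [-1,0,-0.8],
    [-1,0,-0.8]
  ],
  "rotation": [
    [0,0,0],
    [0,0,0],
    [0,0,0],
    [0,0,0]
  ],
  "grip": [-1,-1,-1,-1]
}}

```text
time_s: 2.3
position: [0.3437, -0.3573, 0.3542]
tcp_rot: [[-0.966, -0.001, 0.259], [-0.259, -0.001, -0.966], [0.001, -1.0, 0.001]]
force: [0.1, -0.2, 0.2]
opening: 1.0
```

Call:
{"name": "arm_command", "arguments": {
  "translation": [
    [-1,0,-0.8],
    [-1,0,-0.8],
    [-1,0,-0.8],
    [-1,0,-0.8]
  ],
  "rotation": [
    [0,0,0],
    [0,0,0],
    [0,0,0],
    [0,0,0]
  ],
  "grip": [-1,-1,-1,-1]
}}

```text
time_s: 2.7
position: [0.4046, -0.2752, 0.3545]
tcp_rot: [[-0.966, -0.001, 0.259], [-0.259, -0.001, -0.966], [0.001, -1.0, 0.001]]
force: [-0.0, -0.4, 0.2]
opening: 1.003
```

Call:
{"name": "arm_command", "arguments": {
  "translation": [
    [-0.5,0,-0.8],
    [-0.5,0,-0.8],
    [-0.5,0,-0.8],
    [-0.5,0,-0.8]
  ],
  "rotation": [
    [0,0,0],
    [0,0,0],
    [0,0,0],
    [0,0,0]
  ],
  "grip": [-1,-1,-1,-1]
}}

```text
time_s: 3.1
position: [0.4264, -0.2037, 0.3547]
tcp_rot: [[-0.966, -0.0, 0.257], [-0.257, -0.002, -0.966], [0.001, -1.0, 0.002]]
force: [0.1, -0.6, -0.2]
opening: 1.0
```

```bash
cat > b.py <<'E'
from h import *
np.set_printoptions(precision=3,suppress=True)
import sys
c=cam('wrist');cv2.imwrite(f'pics/{sys.argv[1]}.png',c['image'])
print(c['hand_eye'],c['o'],c['mtx'])
for a in sys.argv[2:]:
    t,z=a.split('=')
    for r in models.spot_point('wrist',t)[:3]:
        print(t,round(r['conf'],2),np.array(r['point'])*[640,400],atz(c,r['point'],float(z)))
E
python3 b.py w1 gauge=.016 gauge_grip=.086 caddy=0 blank_plug=.016
```

```text
[[-0.     0.965  0.264 -0.072]
 [-0.001 -0.264  0.965 -0.166]
 [ 1.    -0.     0.001  0.   ]
 [ 0.     0.     0.     1.   ]] [ 0.496 -0.185  0.52 ] [[297.341   0.    322.466]
 [  0.    297.341 200.557]
 [  0.      0.      1.   ]]
gauge 0.86 [335.68 164.  ] [ 0.431 -0.227  0.016]
gauge 0.8 [314.176  62.6  ] [ 0.575 -0.152  0.016]
gauge 0.58 [266.112 174.2  ] [ 0.383 -0.117  0.016]
gauge_grip 0.81 [259.52 187.4 ] [ 0.377 -0.121  0.086]
gauge_grip 0.77 [335.68 176.8 ] [ 0.422 -0.227  0.086]
gauge_grip 0.66 [312.384  55.28 ] [ 0.572 -0.152  0.086]
caddy 0.6 [338.624  81.4  ] [ 0.561 -0.197  0.   ]
caddy 0.54 [467.584  51.   ] [ 0.657 -0.384  0.   ]
blank_plug 0.5 [361.088  90.6  ] [ 0.555 -0.235  0.016]
```

View pics/w1.png

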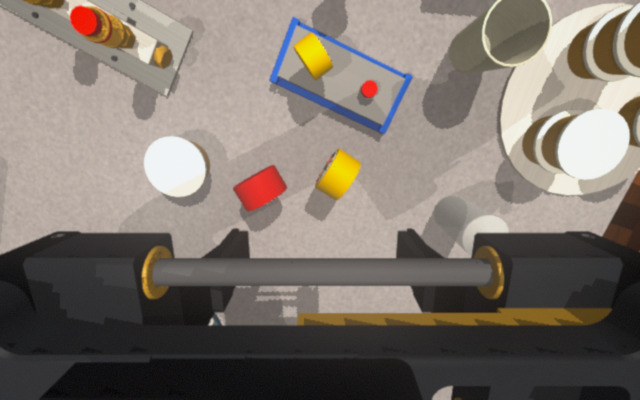

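The wrist view shows the caddy gauge at (313,55), with the red blanking plug at (369,89). Its slab lies diagonally, so the jaw yaw is about -41°. Next I'll look at the coupler.

Call:
{"name": "arm_command", "arguments": {
  "translation": [
    [0,0,-1],
    [0,0,-1],
    [0,0,-1],
    [0,0,-1],
    [0,0,-1]
  ],
  "rotation": [
    [0,-0.7,0],
    [0,-0.7,0],
    [0,-0.7,0],
    [0,-0.7,0],
    [0,-0.7,0]
  ],
  "grip": [-1,-1,-1,-1,-1]
}}

```text
time_s: 3.85
position: [0.4059, -0.1245, 0.3549]
tcp_rot: [[-0.54, 0.0, 0.842], [-0.842, -0.001, -0.54], [0.0, -1.0, 0.001]]
force: [-0.5, 0.7, -0.9]
opening: 1.002
```

Call:
{"name": "arm_command", "arguments": {
  "translation": [
    [-1,0,0],
    [-1,0,0],
    [-1,0,0],
    [-1,0,0]
  ],
  "rotation": [
    [0,-0.325,0],
    [0,-0.325,0],
    [0,-0.325,0],
    [0,-0.325,0]
  ],
  "grip": [-1,-1,-1,-1]
}}

```text
time_s: 4.25
position: [0.4499, -0.057, 0.3546]
tcp_rot: [[-0.233, -0.0, 0.973], [-0.973, -0.0, -0.233], [0.0, -1.0, -0.0]]
force: [-0.2, 1.1, 0.3]
opening: 1.002
```

Call:
{"name": "arm_command", "arguments": {
  "translation": [
    [-1,0.5,0.4],
    [-1,0.5,0.4],
    [-1,0.5,0.4],
    [-1,0.5,0.4]
  ],
  "rotation": [
    [0,0,0],
    [0,0,0],
    [0,0,0],
    [0,0,0]
  ],
  "grip": [-1,-1,-1,-1]
}}

```text
time_s: 4.65
position: [0.4991, 0.0129, 0.3141]
tcp_rot: [[-0.233, -0.002, 0.972], [-0.972, -0.0, -0.233], [0.001, -1.0, -0.002]]
force: [-0.4, -0.3, -0.0]
opening: 1.003
```

```bash
python3 b.py w2 manifold=0 coupler_mouth=.13 sleeve_grip=.114
```

```text
[[-0.     0.964  0.264 -0.072]
 [-0.    -0.264  0.964 -0.166]
 [ 1.     0.     0.     0.   ]
 [ 0.     0.     0.     1.   ]] [0.516 0.083 0.48 ] [[297.341   0.    322.466]
 [  0.    297.341 200.557]
 [  0.      0.      1.   ]]
manifold 0.61 [329.408  30.88 ] [0.554 0.199 0.   ]
sleeve_grip 0.96 [332.224   2.72 ] [0.554 0.197 0.114]
sleeve_grip 0.46 [382.784 298.12 ] [ 0.541 -0.173  0.114]
```

View pics/w2.png

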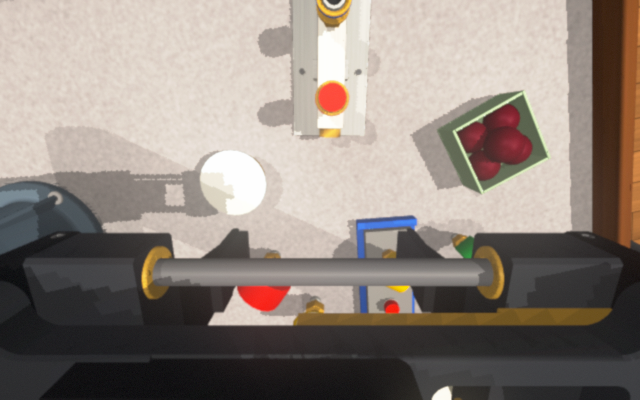

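The coupler is at (333,3) and the manifold is aligned with the image vertical. I'll move on for a better view.

Call:
{"name": "arm_command", "arguments": {
  "translation": [
    [-1,0,0.15],
    [-1,0,0.15],
    [-1,0,0.15],
    [-1,0,0.15]
  ],
  "rotation": [
    [0,0,0],
    [0,0,0],
    [0,0,0],
    [0,0,0]
  ],
  "grip": [-1,-1,-1,-1]
}}

```text
time_s: 5.25
position: [0.5295, 0.0877, 0.3152]
tcp_rot: [[-0.233, 0.0, 0.972], [-0.972, -0.001, -0.233], [0.001, -1.0, 0.001]]
force: [0.7, -0.8, -0.1]
opening: 0.998
```

```bash
python3 b.py w3 manifold=0 coupler_mouth=.13 sleeve_grip=.114
```

```text
[[-0.     0.964  0.264 -0.072]
 [-0.    -0.264  0.964 -0.166]
 [ 1.     0.     0.     0.   ]
 [ 0.     0.     0.     1.   ]] [0.546 0.157 0.481] [[297.341   0.    322.466]
 [  0.    297.341 200.557]
 [  0.      0.      1.   ]]
manifold 0.94 [322.688  89.   ] [0.557 0.2   0.   ]
coupler_mouth 0.6 [323.2  78.2] [0.557 0.199 0.13 ]
sleeve_grip 0.93 [320.896  80.92 ] [0.555 0.199 0.114]
```

View pics/w3.png

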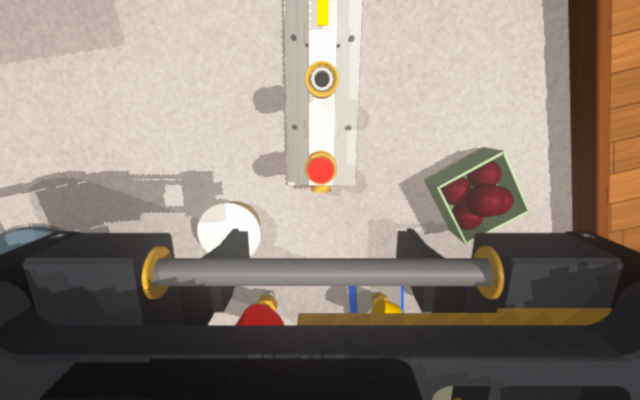

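Mouth at (322,78), giving world ≈(0.556,0.199). I'll straddle the sleeve.

Call:
{"name": "arm_command", "arguments": {
  "translation": [
    [-1,0,0],
    [-1,0,0],
    [-1,0,0],
    [-1,0,0]
  ],
  "rotation": [
    [0,0,0],
    [0,0,0],
    [0,0,0],
    [0,0,0]
  ],
  "grip": [-1,-1,-1,-1]
}}

```text
time_s: 5.85
position: [0.5481, 0.1655, 0.3146]
tcp_rot: [[-0.233, -0.001, 0.972], [-0.972, -0.001, -0.233], [0.001, -1.0, -0.0]]
force: [0.3, 0.2, -0.2]
opening: 1.004
```

Call:
{"name": "arm_command", "arguments": {
  "translation": [
    [-0.44,0,0],
    [-0.44,0.5,0],
    [-0.44,1,0],
    [-0.44,1,0]
  ],
  "rotation": [
    [0,0,0],
    [0,0,0],
    [0,0,0],
    [0,0,0]
  ],
  "grip": [-1,-1,-1,-1]
}}

```text
time_s: 6.25
position: [0.5521, 0.198, 0.2296]
tcp_rot: [[-0.235, -0.013, 0.972], [-0.972, -0.003, -0.235], [0.006, -1.0, -0.012]]
force: [-1.0, 0.3, -0.6]
opening: 1.002
```

Call:
{"name": "arm_command", "arguments": {
  "translation": [
    [0,0.3,0],
    [0,0.6,0],
    [0,0.9,0],
    [0,0.9,0]
  ],
  "rotation": [
    [0,0,0],
    [0,0,0],
    [0,0,0],
    [0,0,0]
  ],
  "grip": [-1,-1,-1,-1]
}}

```text
time_s: 6.65
position: [0.5553, 0.1987, 0.1616]
tcp_rot: [[-0.235, -0.005, 0.972], [-0.972, -0.001, -0.235], [0.002, -1.0, -0.004]]
force: [0.3, -0.5, 0.3]
opening: 1.0
```

Call:
{"name": "arm_command", "arguments": {
  "translation": [
    [0,0.3,0],
    [0,0.55,0],
    [0,0.55,0],
    [0,0.55,0]
  ],
  "rotation": [
    [0,0,0],
    [0,0,0],
    [0,0,0],
    [0,0,0]
  ],
  "grip": [-1,-1,-1,-1]
}}

```text
time_s: 7.05
position: [0.5579, 0.2, 0.1206]
tcp_rot: [[-0.234, 0.002, 0.972], [-0.972, 0.0, -0.234], [-0.001, -1.0, 0.002]]
force: [0.2, 0.8, 0.5]
opening: 0.998
```

Call:
{"name": "arm_command", "arguments": {
  "translation": [
    [0,0,0],
    [0,0,0],
    [0,0,0],
    [0,0,0],
    [0,0,0]
  ],
  "rotation": [
    [0,0,0],
    [0,0,0],
    [0,0,0],
    [0,0,0],
    [0,0,0]
  ],
  "grip": [0.3,0.3,0.3,0.3,0.3]
}}

```text
time_s: 7.55
position: [0.5566, 0.2003, 0.119]
tcp_rot: [[-0.233, 0.0, 0.972], [-0.972, 0.0, -0.233], [-0.0, -1.0, 0.0]]
force: [-0.5, 0.1, -0.3]
opening: 0.631
```

Call:
{"name": "arm_command", "arguments": {
  "translation": [
    [0,0,0],
    [0,0,0],
    [0,0,0],
    [0,0,0],
    [0,0,0]
  ],
  "rotation": [
    [0,0,0],
    [0,0,0],
    [0,0,0],
    [0,0,0],
    [0,0,0]
  ],
  "grip": [1,1,1,1,1]
}}

```text
time_s: 8.05
position: [0.5556, 0.2005, 0.1186]
tcp_rot: [[-0.234, -0.002, 0.972], [-0.972, 0.0, -0.234], [0.0, -1.0, -0.002]]
force: [-3.1, 1.2, 0.8]
opening: 0.414
```

Call:
{"name": "arm_command", "arguments": {
  "translation": [
    [0,0,0],
    [0,0.01,0],
    [0,0.02,0],
    [0,0.03,0],
    [0,0.04,0]
  ],
  "rotation": [
    [0,0,0],
    [0,0,0],
    [0,0,0],
    [0,0,0],
    [0,0,0]
  ],
  "grip": [1,1,1,1,1]
}}

```text
time_s: 8.55
position: [0.5556, 0.2005, 0.1163]
tcp_rot: [[-0.233, -0.002, 0.972], [-0.972, 0.0, -0.233], [0.0, -1.0, -0.002]]
force: [-5.0, -0.0, 8.1]
opening: 0.414
```

Call:
{"name": "arm_command", "arguments": {
  "translation": [
    [0,0.015,-0.01],
    [0,0.03,-0.01],
    [0,0.045,-0.01],
    [0,0.06,-0.01],
    [0,0.06,-0.01]
  ],
  "rotation": [
    [0,0,0],
    [0,0,0],
    [0,0,0],
    [0,0,0],
    [0,0,0]
  ],
  "grip": [1,1,1,1,1]
}}

```text
time_s: 9.05
position: [0.5556, 0.2005, 0.1115]
tcp_rot: [[-0.233, -0.0, 0.972], [-0.972, -0.0, -0.233], [0.0, -1.0, -0.0]]
force: [-4.6, 0.6, 8.4]
opening: 0.411
```

Call:
{"name": "arm_command", "arguments": {
  "translation": [
    [0,0.01,0],
    [0,0.02,0],
    [0,0.02,0]
  ],
  "rotation": [
    [0,0,0],
    [0,0,0],
    [0,0,0]
  ],
  "grip": [1,1,1]
}}

```text
time_s: 9.35
position: [0.5556, 0.2005, 0.1101]
tcp_rot: [[-0.233, -0.0, 0.972], [-0.972, -0.0, -0.233], [0.0, -1.0, -0.0]]
force: [-5.2, 0.6, 8.9]
opening: 0.414
```

Call:
{"name": "arm_command", "arguments": {
  "translation": [
    [0,0.01,0],
    [0,0.01,0],
    [0,0.01,0]
  ],
  "rotation": [
    [0,0,0],
    [0,0,0],
    [0,0,0]
  ],
  "grip": [1,1,1]
}}

```text
time_s: 9.65
position: [0.5556, 0.2005, 0.1095]
tcp_rot: [[-0.233, -0.0, 0.972], [-0.972, -0.0, -0.233], [0.0, -1.0, -0.0]]
force: [-4.7, 0.9, 10.2]
opening: 0.411
```

Call:
{"name": "arm_command", "arguments": {
  "translation": [
    [0,0,0],
    [0,0,0],
    [0,0,0],
    [0,0,0],
    [0,0,0]
  ],
  "rotation": [
    [0,0,0],
    [0,0,0],
    [0,0,0],
    [0,0,0],
    [0,0,0]
  ],
  "grip": [-1,-1,-1,-1,-1]
}}

```text
time_s: 10.15
position: [0.5561, 0.2004, 0.1081]
tcp_rot: [[-0.233, 0.0, 0.972], [-0.972, -0.0, -0.233], [0.0, -1.0, 0.0]]
force: [-0.8, -0.4, 0.3]
opening: 0.78
```

Call:
{"name": "arm_command", "arguments": {
  "translation": [
    [0,0,0],
    [0,0,0],
    [0,0,0],
    [0,-0.3,0],
    [0,-0.5,0]
  ],
  "rotation": [
    [0,0,0],
    [0,0,0],
    [0,0,0],
    [0,0,0],
    [0,0,0]
  ],
  "grip": [-1,-1,-1,-1,-1]
}}

```text
time_s: 10.65
position: [0.5559, 0.2005, 0.149]
tcp_rot: [[-0.233, 0.0, 0.972], [-0.972, 0.0, -0.233], [-0.0, -1.0, 0.0]]
force: [0.4, -0.2, 0.6]
opening: 0.998
```

Call:
{"name": "arm_command", "arguments": {
  "translation": [
    [0,-0.5,0],
    [0,-1,0],
    [0,-1,0],
    [0,-1,0]
  ],
  "rotation": [
    [0,0,0],
    [0,0,0],
    [0,0,0],
    [0,0,0]
  ],
  "grip": [-1,-1,-1,-1]
}}

```text
time_s: 11.05
position: [0.5562, 0.2006, 0.2295]
tcp_rot: [[-0.233, 0.003, 0.972], [-0.972, 0.0, -0.233], [-0.001, -1.0, 0.002]]
force: [0.2, -0.5, -0.5]
opening: 0.996
```

The force rose to 10 N at about 9 mm, so the sleeve reached its end stop. Next I'll view the mouth from the yaw I'll use for gripping the gauge, so calibration bias cancels.

Call:
{"name": "arm_command", "arguments": {
  "translation": [
    [0.8,0,-0.42],
    [0.8,0,-0.42],
    [0.8,0,-0.42],
    [0.8,0,-0.42],
    [0.8,0,-0.42]
  ],
  "rotation": [
    [0,0.458,0],
    [0,0.458,0],
    [0,0.458,0],
    [0,0.458,0],
    [0,0.458,0]
  ],
  "grip": [-1,-1,-1,-1,-1]
}}

```text
time_s: 11.55
position: [0.5077, 0.1461, 0.2272]
tcp_rot: [[-0.654, -0.002, 0.756], [-0.756, -0.0, -0.654], [0.001, -1.0, -0.002]]
force: [0.7, 0.4, -0.1]
opening: 1.0
```

Call:
{"name": "arm_command", "arguments": {
  "translation": [
    [0,0,0],
    [0,0,0]
  ],
  "rotation": [
    [0,0,0],
    [0,0,0]
  ],
  "grip": [-1,-1]
}}

```text
time_s: 11.75
position: [0.5083, 0.1464, 0.2279]
tcp_rot: [[-0.654, -0.001, 0.756], [-0.756, -0.0, -0.654], [0.0, -1.0, -0.0]]
force: [1.1, -1.0, 0.5]
opening: 1.005
```

```bash
cat > m.py <<'E'
from h import *
np.set_printoptions(precision=4,suppress=True)
c=cam('wrist');np.savez('mouth.npz',im=c['image'],R=c['R'],o=c['o'],mtx=c['mtx'])
p=proj(c,[.5555,.2,.13]);print(p,bot.read_state()['position'])
x,y=(p-40).astype(int);crop=c['image'][y:y+80,x:x+80]
big=cv2.resize(crop,None,fx=7,fy=7,interpolation=cv2.INTER_CUBIC);cv2.imwrite('pics/mouth.png',big)
g=cv2.cvtColor(big,cv2.COLOR_BGR2GRAY)
for r0,r1 in((30,120),):
    h=cv2.HoughCircles(cv2.medianBlur(g,5),cv2.HOUGH_GRADIENT_ALT,1.5,5,param1=150,param2=.7,minRadius=r0,maxRadius=280)
    if h is not None:
        for u,v,r in h[0][:8]:
            q=np.array([u,v])/7+[x,y]-.43; print(q,r/7,atz(c,q,.13,False))
for t in('coupler_mouth','sleeve_grip'):
    print(t,[(round(r['conf'],2),np.array(r['point'])*[640,400]) for r in models.spot_point('wrist',t)[:2]])
E
python3 m.py
```

```text
[322.6083 119.3325] [0.5083 0.1464 0.228 ]
[322.9271 118.8557] 9.870353 [0.556  0.2001 0.13  ]
[322.9271 118.8557] 13.998073 [0.556  0.2001 0.13  ]
coupler_mouth [(0.62, array([324.672, 122.   ]))]
sleeve_grip [(0.81, array([323.072, 123.08 ]))]
```

View pics/mouth.png

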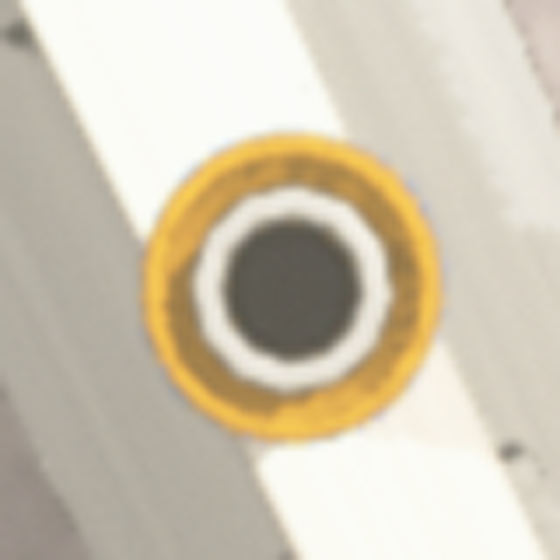

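The mouth is clear at (322.9,118.9), giving (0.5560,0.2001), and the black disc shows in the bore. Now to the same view over the gauge.

Call:
{"name": "arm_command", "arguments": {
  "translation": [
    [1,0,1],
    [1,0,1],
    [1,0,1],
    [1,0,1]
  ],
  "rotation": [
    [0,0,0],
    [0,0,0],
    [0,0,0],
    [0,0,0]
  ],
  "grip": [-1,-1,-1,-1]
}}

```text
time_s: 12.3
position: [0.5166, 0.0315, 0.2284]
tcp_rot: [[-0.658, 0.0, 0.753], [-0.753, 0.0, -0.658], [-0.0, -1.0, 0.0]]
force: [-0.7, 0.5, -1.5]
opening: 1.003
```

Call:
{"name": "arm_command", "arguments": {
  "translation": [
    [1,0,1],
    [1,0,1],
    [1,0,1],
    [1,0,1]
  ],
  "rotation": [
    [0,0,0],
    [0,0,0],
    [0,0,0],
    [0,0,0]
  ],
  "grip": [-1,-1,-1,-1]
}}

```text
time_s: 12.7
position: [0.5244, -0.08, 0.2283]
tcp_rot: [[-0.657, 0.0, 0.754], [-0.754, 0.001, -0.657], [-0.001, -1.0, -0.0]]
force: [-0.8, 0.8, -0.4]
opening: 0.999
```

Call:
{"name": "arm_command", "arguments": {
  "translation": [
    [1,0,1],
    [1,0,1],
    [1,0,1],
    [1,0,1],
    [1,0,1]
  ],
  "rotation": [
    [0,0,0],
    [0,0,0],
    [0,0,0],
    [0,0,0],
    [0,0,0]
  ],
  "grip": [-1,-1,-1,-1,-1]
}}

```text
time_s: 13.2
position: [0.5315, -0.1897, 0.228]
tcp_rot: [[-0.655, -0.002, 0.756], [-0.756, 0.002, -0.655], [-0.001, -1.0, -0.003]]
force: [0.5, 1.2, -0.1]
opening: 0.999
```

Call:
{"name": "arm_command", "arguments": {
  "translation": [
    [0.2,0,0.05],
    [0.2,0,0.05],
    [0.2,0,0.05],
    [0.2,0,0.05],
    [0.2,0,0.05]
  ],
  "rotation": [
    [0,0,0],
    [0,0,0],
    [0,0,0],
    [0,0,0],
    [0,0,0]
  ],
  "grip": [-1,-1,-1,-1,-1]
}}

```text
time_s: 13.7
position: [0.5246, -0.2069, 0.2284]
tcp_rot: [[-0.656, 0.0, 0.755], [-0.755, 0.0, -0.656], [-0.0, -1.0, 0.0]]
force: [-0.0, -0.4, 0.0]
opening: 1.003
```

```bash
cat > g.py <<'E'
from h import *
np.set_printoptions(precision=4,suppress=True)
c=cam('wrist');np.savez('gauge.npz',im=c['image'],R=c['R'],o=c['o'],mtx=c['mtx'])
for t,z in(('gauge',.016),('gauge_grip',.086)):
    print(t,[(round(r['conf'],2),np.array(r['point'])*[640,400],atz(c,r['point'],z)) for r in models.spot_point('wrist',t)[:2]])
hsv=cv2.cvtColor(c['image'],cv2.COLOR_BGR2HSV)
m=cv2.inRange(hsv,(20,120,90),(35,255,255));m[225:]=0
n,l,st,ce=cv2.connectedComponentsWithStats(m)
for i in range(1,n):
    if st[i,4]>150:
        cs,_=cv2.findContours((l==i).astype(np.uint8),0,1)
        print(st[i],ce[i],cv2.minAreaRect(cs[0]),atz(c,ce[i],.1,False))
cv2.imwrite('pics/g1.png',cv2.resize(c['image'][40:220,220:430],None,fx=3.5,fy=3.5,interpolation=cv2.INTER_CUBIC))
E
python3 g.py
```

```text
gauge [(0.98, array([200.512, 199.   ]), array([ 0.3844, -0.1245,  0.016 ])), (0.83, array([277.824, 228.12 ]), array([ 0.4333, -0.2209,  0.016 ]))]
gauge_grip [(0.96, array([319.488, 117.8  ]), array([ 0.5706, -0.1502,  0.086 ])), (0.85, array([166.4, 216.6]), array([ 0.3764, -0.119 ,  0.086 ]))]
[ 306   93   33   54 1690] [321.6302 119.1586] ((322.0, 119.5), (53.0, 32.0), 90.0) [ 0.5714 -0.1526  0.1   ]
```

View pics/g1.png

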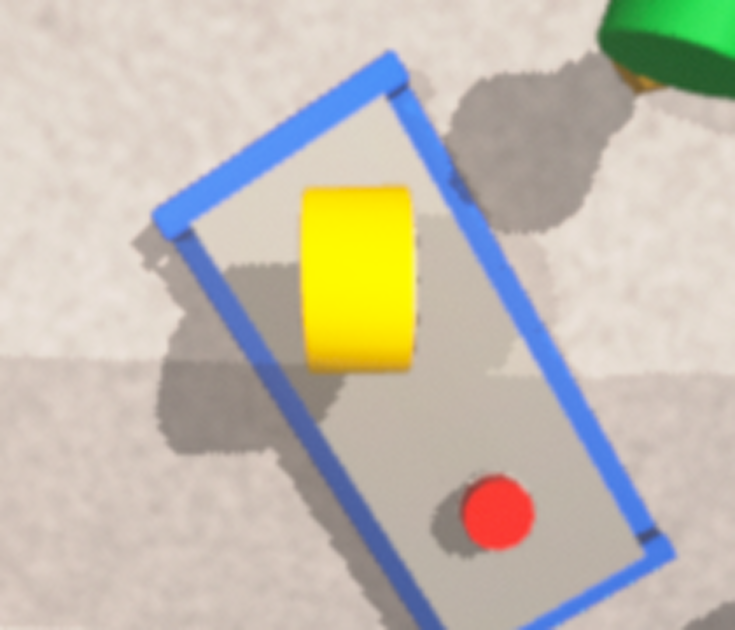

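The gauge case is centred at (322,119.5) and aligned with the jaws within about 1°. I'll go down and grip it.

Call:
{"name": "arm_command", "arguments": {
  "translation": [
    [-0.888,0,0],
    [-0.888,0,0],
    [-0.888,0,0],
    [-0.888,0,0]
  ],
  "rotation": [
    [0,0,0],
    [0,0,0],
    [0,0,0],
    [0,0,0]
  ],
  "grip": [-1,-1,-1,-1]
}}

```text
time_s: 14.25
position: [0.5709, -0.1533, 0.2281]
tcp_rot: [[-0.655, -0.001, 0.756], [-0.756, -0.0, -0.655], [0.001, -1.0, -0.0]]
force: [0.7, -0.1, 0.2]
opening: 0.999
```

Call:
{"name": "arm_command", "arguments": {
  "translation": [
    [0,0.5,0],
    [0,1,0],
    [0,1,0],
    [0,1,0]
  ],
  "rotation": [
    [0,0,0],
    [0,0,0],
    [0,0,0],
    [0,0,0]
  ],
  "grip": [-1,-1,-1,-1]
}}

```text
time_s: 14.65
position: [0.5704, -0.1543, 0.1483]
tcp_rot: [[-0.657, -0.002, 0.754], [-0.754, 0.001, -0.657], [0.001, -1.0, -0.002]]
force: [0.3, -0.1, 1.1]
opening: 1.001
```

Call:
{"name": "arm_command", "arguments": {
  "translation": [
    [0,0.35,0],
    [0,0.7,0],
    [0,0.74,0],
    [0,0.74,0],
    [0,0.74,0]
  ],
  "rotation": [
    [0,0,0],
    [0,0,0],
    [0,0,0],
    [0,0,0],
    [0,0,0]
  ],
  "grip": [-1,-1,-1,-1,-1]
}}

```text
time_s: 15.15
position: [0.5727, -0.1545, 0.0914]
tcp_rot: [[-0.656, 0.004, 0.755], [-0.755, -0.002, -0.656], [-0.001, -1.0, 0.004]]
force: [0.0, -0.3, -0.3]
opening: 1.002
```

Call:
{"name": "arm_command", "arguments": {
  "translation": [
    [0,0,0],
    [0,0,0],
    [0,0,0],
    [0,0,0],
    [0,0,0]
  ],
  "rotation": [
    [0,0,0],
    [0,0,0],
    [0,0,0],
    [0,0,0],
    [0,0,0]
  ],
  "grip": [0,0,0,0,0]
}}

```text
time_s: 15.65
position: [0.5711, -0.1535, 0.0892]
tcp_rot: [[-0.656, 0.0, 0.755], [-0.755, -0.0, -0.656], [-0.0, -1.0, 0.0]]
force: [-1.0, 0.4, -0.1]
opening: 0.628
```

Call:
{"name": "arm_command", "arguments": {
  "translation": [
    [0,0,0],
    [0,0,0],
    [0,0,0],
    [0,0,0],
    [0,0,0]
  ],
  "rotation": [
    [0,0,0],
    [0,0,0],
    [0,0,0],
    [0,0,0],
    [0,0,0]
  ],
  "grip": [1,1,1,1,1]
}}

```text
time_s: 16.15
position: [0.571, -0.1535, 0.089]
tcp_rot: [[-0.656, -0.0, 0.755], [-0.755, 0.0, -0.656], [0.0, -1.0, -0.0]]
force: [-0.5, -0.3, -0.7]
opening: 0.342
```

Call:
{"name": "arm_command", "arguments": {
  "translation": [
    [0,-0.2,0],
    [0,-0.5,0],
    [0,-1,0],
    [0,-1,0]
  ],
  "rotation": [
    [0,0,0],
    [0,0,0],
    [0,0,0],
    [0,0,0]
  ],
  "grip": [1,1,1,1]
}}

```text
time_s: 16.55
position: [0.5744, -0.155, 0.1737]
tcp_rot: [[-0.656, 0.009, 0.755], [-0.755, -0.004, -0.656], [-0.003, -1.0, 0.01]]
force: [1.4, 0.0, -2.3]
opening: 0.343
```

Call:
{"name": "arm_command", "arguments": {
  "translation": [
    [0,-0.5,0],
    [0,-1,0],
    [0,-1,0],
    [0,-1,0]
  ],
  "rotation": [
    [0,0,0],
    [0,0,0],
    [0,0,0],
    [0,0,0]
  ],
  "grip": [1,1,1,1]
}}

```text
time_s: 16.95
position: [0.5706, -0.1533, 0.2485]
tcp_rot: [[-0.656, -0.001, 0.755], [-0.755, 0.0, -0.656], [0.0, -1.0, -0.001]]
force: [0.1, 0.3, -2.8]
opening: 0.343
```

```bash
cat > p.py <<'E'
from h import *
np.set_printoptions(precision=4,suppress=True)
M=dict(np.load('mouth.npz'));G=dict(np.load('gauge.npz'))
m=atz(M,[322.93,118.86],.13,False)
up=[atz(G,[322,r],.086,False) for r in (92.5,146.5)]
K=G['mtx'];a=[np.arctan((r-K[1,2])/K[1,1]) for r in(92.5,146.5)]
row=K[1,2]+K[1,1]*np.tan(sum(a)/2)
g=atz(G,[322,row],.086,False)
gz=atz(G,[322,row],.112,False)
T=np.array(bot.read_state()['tcp_rot']).reshape(3,3);s=bot.read_state()
tg=np.array([.5710,-.1535,.089])
x,z=T[:,0],T[:,2]
print('m',m,'g',g,gz,'grip-cam bias z',(tg-gz)@z,'x',(tg-g)@x)
tx=tg@x+(m-g)@x
for name,tz in(('cam',m@z),('bias',m@z+(tg-gz)@z)):
    w=x*tx+z*tz; print(name,w[:2])
d=x*tx+z*(m@z)-s['position'];print(s['position'],s['force'],'shift share',T.T@d/.08)
E
python3 p.py
```

```text
m [0.556  0.2001 0.13  ] g [ 0.571  -0.1535  0.086 ] [ 0.5711 -0.1535  0.112 ] grip-cam bias z -3.576834638145596e-05 x -1.4376058630428807e-05
cam [0.5559 0.2002]
bias [0.5559 0.2002]
[ 0.5706 -0.1533  0.2485] [ 0.0928  0.3407 -2.788 ] shift share [-3.2163  3.1116 -3.0345]
```

Call:
{"name": "arm_command", "arguments": {
  "translation": [
    [-1,0,-1],
    [-1,0,-1],
    [-1,0,-1],
    [-1,0,-1]
  ],
  "rotation": [
    [0,0,0],
    [0,0,0],
    [0,0,0],
    [0,0,0]
  ],
  "grip": [1,1,1,1]
}}

```text
time_s: 17.35
position: [0.5608, -0.038, 0.2464]
tcp_rot: [[-0.653, -0.006, 0.757], [-0.757, 0.002, -0.653], [0.003, -1.0, -0.006]]
force: [0.1, -0.6, -4.1]
opening: 0.343
```

Call:
{"name": "arm_command", "arguments": {
  "translation": [
    [-1,0,-1],
    [-1,0,-1],
    [-1,0,-1],
    [-1,0,-1]
  ],
  "rotation": [
    [0,0,0],
    [0,0,0],
    [0,0,0],
    [0,0,0]
  ],
  "grip": [1,1,1,1]
}}

```text
time_s: 17.75
position: [0.5545, 0.073, 0.2477]
tcp_rot: [[-0.654, -0.003, 0.757], [-0.757, -0.0, -0.654], [0.002, -1.0, -0.002]]
force: [0.3, -0.5, -3.3]
opening: 0.345
```

Call:
{"name": "arm_command", "arguments": {
  "translation": [
    [-1,0,-1],
    [-1,0,-1],
    [-1,0,-1],
    [-1,0,-1]
  ],
  "rotation": [
    [0,0,0],
    [0,0,0],
    [0,0,0],
    [0,0,0]
  ],
  "grip": [1,1,1,1]
}}

```text
time_s: 18.15
position: [0.5475, 0.1849, 0.2483]
tcp_rot: [[-0.654, -0.001, 0.756], [-0.756, -0.001, -0.654], [0.001, -1.0, 0.0]]
force: [-0.8, 0.3, -2.6]
opening: 0.341
```

Call:
{"name": "arm_command", "arguments": {
  "translation": [
    [-0.2,0.3,-0.03],
    [-0.2,0.3,-0.03],
    [-0.2,0.3,-0.03],
    [-0.2,0.3,-0.03],
    [-0.2,0.3,-0.03]
  ],
  "rotation": [
    [0,0,0],
    [0,0,0],
    [0,0,0],
    [0,0,0],
    [0,0,0]
  ],
  "grip": [1,1,1,1,1]
}}

```text
time_s: 18.65
position: [0.5566, 0.1975, 0.226]
tcp_rot: [[-0.657, 0.001, 0.754], [-0.754, -0.0, -0.657], [-0.001, -1.0, 0.001]]
force: [0.6, -1.1, -3.1]
opening: 0.339
```

Call:
{"name": "arm_command", "arguments": {
  "translation": [
    [0,0,0],
    [0,0,0],
    [0,0,0]
  ],
  "rotation": [
    [0,0,0],
    [0,0,0],
    [0,0,0]
  ],
  "grip": [1,1,1]
}}

```text
time_s: 18.95
position: [0.556, 0.1986, 0.2255]
tcp_rot: [[-0.656, 0.001, 0.755], [-0.755, -0.0, -0.656], [-0.0, -1.0, 0.0]]
force: [-0.6, -0.5, -3.0]
opening: 0.346
```

```bash
cat > q.py <<'E'
from h import *
np.set_printoptions(precision=4,suppress=True)
eyes.capture('top');eyes.capture('top')
s=bot.read_state();T=np.array(s['tcp_rot']).reshape(3,3);p=np.array(s['position'])
print(s['time_s'],p,s['force'],s['moment'],'shift mm',T.T@(np.array([.5558,.2002,.203])-p)*1e3)
E
python3 q.py
```

```text
19.05 [0.556  0.1987 0.2253] [ 0.1104 -0.7709 -3.9325] [-0.0186 -0.0101 -0.0136] shift mm [-0.9897 22.2967 -1.1115]
```

Call:
{"name": "arm_command", "arguments": {
  "translation": [
    [-0.0125,0.1,-0.014],
    [-0.0125,0.2,-0.014],
    [-0.0125,0.22,-0.014],
    [-0.0125,0.22,-0.014],
    [-0.0125,0.22,-0.014]
  ],
  "rotation": [
    [0,0,0],
    [0,0,0],
    [0,0,0],
    [0,0,0],
    [0,0,0]
  ],
  "grip": [1,1,1,1,1]
}}

```text
time_s: 19.55
position: [0.5559, 0.2002, 0.2074]
tcp_rot: [[-0.656, -0.0, 0.755], [-0.755, -0.0, -0.656], [0.0, -1.0, -0.0]]
force: [0.5, 0.2, -3.6]
opening: 0.341
```

```bash
python3 q.py; python3 -c "
from h import *
c=cam('scene');i=c['image'];cv2.imwrite('pics/s2.png',cv2.resize(i[120:250,330:470],None,fx=5,fy=4.6,interpolation=cv2.INTER_CUBIC))"
```

```text
19.65 [0.5561 0.2002 0.2078] [ 0.1746  0.3297 -3.4709] [-0.0562 -0.024  -0.0273] shift mm [ 0.1976  4.7645 -0.199 ]
```

Position is on target to 0.3 mm. Pressing down gently.

Call:
{"name": "arm_command", "arguments": {
  "translation": [
    [0,0.02,-0.002],
    [0,0.04,-0.002],
    [0,0.06,-0.002],
    [0,0.07,-0.002],
    [0,0.075,-0.002]
  ],
  "rotation": [
    [0,0,0],
    [0,0,0],
    [0,0,0],
    [0,0,0],
    [0,0,0]
  ],
  "grip": [1,1,1,1,1]
}}

```text
time_s: 20.2
position: [0.5556, 0.2001, 0.2014]
tcp_rot: [[-0.656, -0.0, 0.755], [-0.755, -0.0, -0.656], [0.0, -1.0, -0.0]]
force: [-0.2, 0.6, -3.3]
opening: 0.343
```

Call:
{"name": "arm_command", "arguments": {
  "translation": [
    [0,0.01,0],
    [0,0.02,0],
    [0,0.025,0],
    [0,0.025,0]
  ],
  "rotation": [
    [0,0,0],
    [0,0,0],
    [0,0,0],
    [0,0,0]
  ],
  "grip": [1,1,1,1]
}}

```text
time_s: 20.6
position: [0.5556, 0.2002, 0.1994]
tcp_rot: [[-0.656, -0.0, 0.755], [-0.755, -0.0, -0.656], [0.0, -1.0, -0.0]]
force: [-0.3, -0.6, -2.9]
opening: 0.346
```

The plug has entered cleanly: it is 3.6 mm below the rim with no force.

Call:
{"name": "arm_command", "arguments": {
  "translation": [
    [0,0.015,0],
    [0,0.03,0],
    [0,0.045,0],
    [0,0.06,0],
    [0,0.06,0]
  ],
  "rotation": [
    [0,0,0],
    [0,0,0],
    [0,0,0],
    [0,0,0],
    [0,0,0]
  ],
  "grip": [1,1,1,1,1]
}}

```text
time_s: 21.1
position: [0.556, 0.2004, 0.1967]
tcp_rot: [[-0.656, 0.002, 0.755], [-0.755, 0.0, -0.656], [-0.001, -1.0, 0.001]]
force: [-1.4, -0.6, 7.0]
opening: 0.349
```

Call:
{"name": "arm_command", "arguments": {
  "translation": [
    [0,0.015,0],
    [0,0.03,0],
    [0,0.045,0],
    [0,0.06,0],
    [0,0.06,0]
  ],
  "rotation": [
    [0,0,0],
    [0,0,0],
    [0,0,0],
    [0,0,0],
    [0,0,0]
  ],
  "grip": [1,1,1,1,1]
}}

```text
time_s: 21.6
position: [0.5564, 0.2004, 0.1928]
tcp_rot: [[-0.656, 0.003, 0.755], [-0.755, 0.0, -0.656], [-0.002, -1.0, 0.002]]
force: [-3.6, -1.3, 11.0]
opening: 0.344
```

Call:
{"name": "arm_command", "arguments": {
  "translation": [
    [0,0.015,-0.006],
    [0,0.03,-0.006],
    [0,0.045,-0.006],
    [0,0.06,-0.006],
    [0,0.06,-0.006]
  ],
  "rotation": [
    [0,0,0],
    [0,0,0],
    [0,0,0],
    [0,0,0],
    [0,0,0]
  ],
  "grip": [1,1,1,1,1]
}}

```text
time_s: 22.1
position: [0.5565, 0.2008, 0.1888]
tcp_rot: [[-0.656, 0.004, 0.755], [-0.755, 0.0, -0.656], [-0.003, -1.0, 0.003]]
force: [-3.6, -2.2, 14.2]
opening: 0.343
```

Call:
{"name": "arm_command", "arguments": {
  "translation": [
    [0,0.01,0],
    [0,0.02,0],
    [0,0.03,0],
    [0,0.03,0],
    [0,0.03,0]
  ],
  "rotation": [
    [0,0,0],
    [0,0,0],
    [0,0,0],
    [0,0,0],
    [0,0,0]
  ],
  "grip": [1,1,1,1,1]
}}

```text
time_s: 22.6
position: [0.5566, 0.2008, 0.1864]
tcp_rot: [[-0.656, 0.004, 0.755], [-0.755, 0.001, -0.656], [-0.003, -1.0, 0.003]]
force: [-2.9, -0.6, 13.8]
opening: 0.346
```

Call:
{"name": "arm_command", "arguments": {
  "translation": [
    [0,0.01,-0.003],
    [0,0.015,-0.003],
    [0,0.015,-0.003]
  ],
  "rotation": [
    [0,0,0],
    [0,0,0],
    [0,0,0]
  ],
  "grip": [1,1,1]
}}

```text
time_s: 22.9
position: [0.5566, 0.2009, 0.1851]
tcp_rot: [[-0.656, 0.005, 0.755], [-0.755, 0.0, -0.656], [-0.003, -1.0, 0.003]]
force: [-3.0, -1.1, 13.3]
opening: 0.341
```

Call:
{"name": "arm_command", "arguments": {
  "translation": [
    [0,0.005,0],
    [0,0.01,0],
    [0,0.01,0]
  ],
  "rotation": [
    [0,0,0],
    [0,0,0],
    [0,0,0]
  ],
  "grip": [1,1,1]
}}

```text
time_s: 23.2
position: [0.5567, 0.201, 0.185]
tcp_rot: [[-0.656, 0.005, 0.755], [-0.755, 0.001, -0.656], [-0.004, -1.0, 0.003]]
force: [-3.6, -1.8, 16.6]
opening: 0.341
```

Call:
{"name": "arm_command", "arguments": {
  "translation": [
    [0,0.006,0],
    [0,0.012,0],
    [0,0.012,0]
  ],
  "rotation": [
    [0,0,0],
    [0,0,0],
    [0,0,0]
  ],
  "grip": [1,1,1]
}}

```text
time_s: 23.5
position: [0.5569, 0.2012, 0.1849]
tcp_rot: [[-0.656, 0.006, 0.755], [-0.755, 0.001, -0.656], [-0.005, -1.0, 0.004]]
force: [-4.6, -1.3, 21.2]
opening: 0.34
```

```bash
python3 q.py; python3 -c "
from h import *
b=cv2.imread('pics/s2.png')
c=cam('scene');i=c['image'];a=cv2.resize(i[140:250,360:440],None,fx=5,fy=5,interpolation=cv2.INTER_CUBIC)
i0=cv2.imread('pics/scene.png');b=cv2.resize(i0[140:250,360:440],None,fx=5,fy=5,interpolation=cv2.INTER_CUBIC)
cv2.imwrite('pics/s3.png',np.hstack([b,a]))"
```

```text
23.6 [0.5569 0.2012 0.1849] [-5.9413 -1.6704 21.191 ] [-0.2823  1.0202 -0.0127] shift mm [  1.3893 -18.0661  -0.0994]
```

View pics/s3.png

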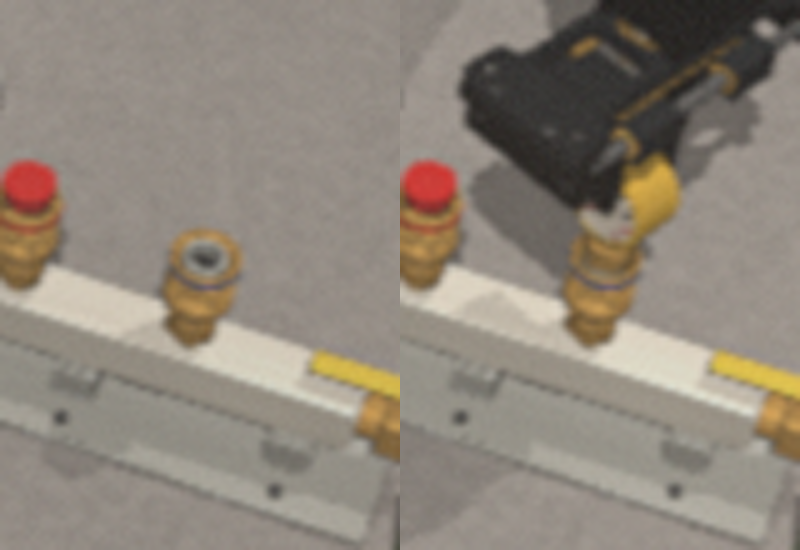

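The blue band is back at its original row (≈281 in both halves), so the sleeve looks sprung up. I'll confirm by unloading.

Call:
{"name": "arm_command", "arguments": {
  "translation": [
    [0,-0.02,0],
    [0,-0.04,0],
    [0,-0.06,0],
    [0,-0.07,0],
    [0,-0.07,0]
  ],
  "rotation": [
    [0,0,0],
    [0,0,0],
    [0,0,0],
    [0,0,0],
    [0,0,0]
  ],
  "grip": [1,1,1,1,1]
}}

```text
time_s: 24.15
position: [0.5563, 0.2007, 0.1857]
tcp_rot: [[-0.656, 0.002, 0.755], [-0.755, 0.0, -0.656], [-0.002, -1.0, 0.002]]
force: [1.7, -1.7, 1.3]
opening: 0.343
```

It is locked: it rose only 0.8 mm while the force fell to about zero. Releasing and retreating.

Call:
{"name": "arm_command", "arguments": {
  "translation": [
    [0,0,0],
    [0,0,0],
    [0,0,0],
    [0,0,0],
    [0,0,0]
  ],
  "rotation": [
    [0,0,0],
    [0,0,0],
    [0,0,0],
    [0,0,0],
    [0,0,0]
  ],
  "grip": [-1,-1,-1,-1,-1]
}}

```text
time_s: 24.65
position: [0.5549, 0.2008, 0.1852]
tcp_rot: [[-0.656, -0.001, 0.755], [-0.755, 0.0, -0.656], [0.0, -1.0, -0.001]]
force: [-0.1, 0.6, -0.1]
opening: 0.707
```

Call:
{"name": "arm_command", "arguments": {
  "translation": [
    [0,0,0],
    [0,0,0],
    [0,0,0],
    [0,-0.3,0],
    [0,-0.6,0]
  ],
  "rotation": [
    [0,0,0],
    [0,0,0],
    [0,0,0],
    [0,0,0],
    [0,0,0]
  ],
  "grip": [-1,-1,-1,-1,-1]
}}

```text
time_s: 25.15
position: [0.5545, 0.2006, 0.2331]
tcp_rot: [[-0.656, -0.003, 0.755], [-0.755, -0.0, -0.656], [0.002, -1.0, -0.002]]
force: [0.3, -0.2, 0.9]
opening: 0.993
```

Call:
{"name": "arm_command", "arguments": {
  "translation": [
    [0,-0.5,0],
    [0,-1,0],
    [0,-1,0],
    [0,-1,0]
  ],
  "rotation": [
    [0,0,0],
    [0,0,0],
    [0,0,0],
    [0,0,0]
  ],
  "grip": [-1,-1,-1,-1]
}}

```text
time_s: 25.55
position: [0.5554, 0.2008, 0.3145]
tcp_rot: [[-0.656, 0.002, 0.755], [-0.755, 0.0, -0.656], [-0.002, -1.0, 0.002]]
force: [0.2, 0.1, -0.7]
opening: 0.995
```

Call:
{"name": "arm_command", "arguments": {
  "translation": [
    [0.8,-0.8,0],
    [0.8,-0.8,0],
    [0.8,-0.8,0],
    [0.8,-0.8,0]
  ],
  "rotation": [
    [0,0,0],
    [0,0,0],
    [0,0,0],
    [0,0,0]
  ],
  "grip": [-1,-1,-1,-1]
}}

```text
time_s: 25.95
position: [0.5126, 0.1522, 0.3764]
tcp_rot: [[-0.657, -0.001, 0.754], [-0.754, 0.0, -0.657], [0.001, -1.0, -0.001]]
force: [-0.4, -0.2, -0.7]
opening: 1.0
```

```bash
python3 q.py; python3 -c "
from h import *
i0=cv2.imread('pics/scene.png');i=cam('scene')['image']
f=lambda i:cv2.resize(i[140:250,360:440],None,fx=5,fy=5,interpolation=cv2.INTER_CUBIC)
cv2.imwrite('pics/s4.png',np.hstack([f(i0),f(i)]))
c=cam('wrist');r=models.spot_point('wrist','gauge_grip');print([(x['conf'],atz(c,x['point'],.183)) for x in r[:2]])"
```

```text
26.05 [0.5126 0.1527 0.3752] [-0.1356  0.5387  0.5471] [0.0051 0.0178 0.0167] shift mm [-64.6533 172.0594   2.004 ]
[(0.87, array([ 0.66131035, -0.07494006,  0.183     ])), (0.78, array([0.55491322, 0.20317132, 0.183     ]))]
```

View pics/s4.png

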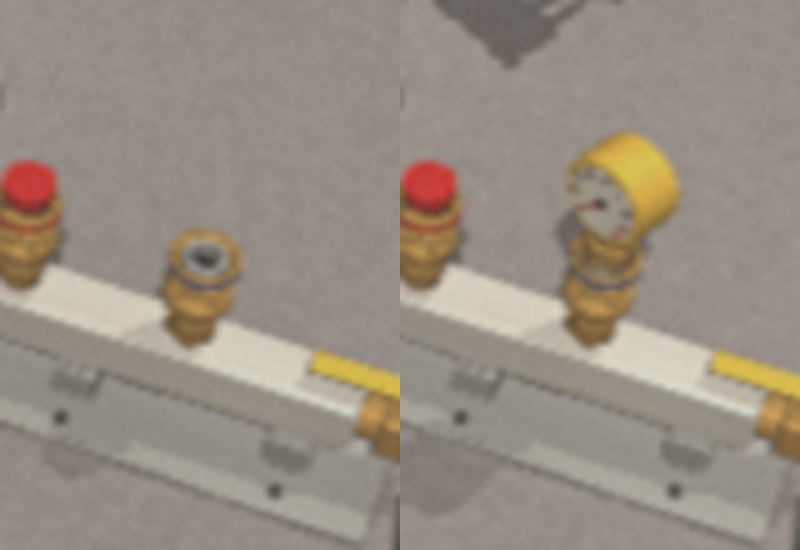

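The gauge stands upright and released in the coupler, with the sleeve and blue band at their original height. Handing in.

```bash
python3 -c "
from rig import bot
bot.hand_in()"
```

```text
the job is handed in; nothing more can be done
```

The test gauge is pressed home and locked in the blue-banded coupler. I handed the job in at about 26 s of the 72 s allowed; no verdict came back.

- **Sleeve:** I pulled it down about 9 mm, until the force rose to about 10 N at the end stop, and let go. The plug then entered freely, so the sleeve had stayed back by itself.
- **Gauge:** I took the small yellow gauge from the caddy and lowered it into the mouth without hitting the rim. I pressed until I felt the stop. Depth was about 18 mm, the net wrist reading was 21 N and the estimated force on the fitting about 24 N.
- **Lock check:** When I eased off, the gauge rose only 0.8 mm and the force fell to about zero. The scene picture shows it standing upright on its own, with the sleeve back at its starting height as far as that camera can resolve.
- **Not settled by these checks:**
  - During the last few millimetres the force read about 3 N below what I expected from the valve spring.
  - I did not take a final picture of the blanking plug and goods. I saw no contact with them on the way.

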